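# Feed a round blank into the drilling jig

### The arm

A 7-joint arm with a two-finger parallel gripper is mounted at the origin on a cart in front of the work surface, level with it; the furniture and walls round the work are solid. World frame = base frame: x ahead of the robot, y to its left, z up, the work surface at z = 0. Lengths are in m, angles in rad, forces in N, time in s.
With the tool pointing down it reaches from about 0.425 to 0.95 m from the base axis. Payload 4.7 kg.
Tool frame: the origin (TCP) lies where the fingers leave the gripper's body, on its centre line; the fingertips stand 73 mm ahead of it and the grasp point (between the pads) lies 54 mm ahead of it; z points along the fingers, y is the line along which they close (so a half turn about z gives the same grasp; the last joint's range is limited). The gripper opens to 85 mm and grips with 20 to 120 N. Pads are 22 mm wide; open, the fingers measure 114 mm over their backs; the gripper's body (76 mm by 85 mm) begins 54 mm behind the grasp point. The pads swing forward as they close: fully open they stand 13 mm farther back than shut.
Start: joints at [1.216, 0.469, -0.049, 1.532, 0.024, 1.141, -0.082], TCP at [0.216, -0.639, 0.304] pointing down, gripper open.
Joint ranges: [-2.59, 2.59], [-0.33, 1.99], [-1.39, 1.29], [0.1, 2.45], [-1.04, 4.18], [0.21, 1.99], [-2.66, 2.66]. Speed limits (rad/s): [2.57, 2.57, 3.14, 3.14, 3.14, 3.14, 3.14].

### API

Orientations are given as a unit quaternion [w, x, y, z].
In Python, from station import env, imaging, order gives the robot as it stands.
- The arm moves only by the tool move_arm, never from a script. Its argument "increments" is text: rows parted by semicolons, each of 7 numbers parted by spaces: the shift along the world's x, y, z scaled (see below), then the turn, a rotation vector about the world's x, y, z scaled (see below), then the closure, from 0 (fully open) to 1 (shut). In form: tx ty tz ax ay az jaw; .... A call has 1 to 20 rows; each row shifts and turns the commanded pose from where the row before left it; what a row does not reach is not made up. The controller multiplies each number of a shift by 0.06 m and each number of a turn by 0.15 rad. A row lasts 1/8 s, in which the tool goes at most 62.5 mm and 10.7 degrees, less where a joint would pass 70% of its speed; a pose out of reach is approached as far as the arm can. A call with a number of a shift or a turn outside -1 to 1 is refused whole. A call with a gripper value outside its range is refused whole. The fingers move at their own pace and stop on an object; "grip_force" is the grip in N (left out, the last holds). Time passes only in rows, so rows that do not move let the fingers close. It gives the time, the measured TCP pose, the force, the opening and the grip force at its end, in the units of the state.
- env.read_state(): the state, without advancing time (a new reading comes with each control period).
- imaging.grab_frame(name): name is "side" or "top"; returns the picture (480x640x3 uint8, red, green, blue); there is no depth.
- imaging.camera_info(name): a dict with "fx", "fy", "cx", "cy" (pixels), "k1" (the pictures are not rectified: a ray, as slopes to the right and down, at radius r is drawn at 1 + k1 r^2 times it, then the intrinsics apply), "world_from_camera" (4x4, takes a point from camera to world coordinates). Camera axes: x right, y down, z forward; pixel columns grow to the right and rows downward; lengths in m; the calibration is good to about 2 mm. A picture is of the moment at which its call begins. camera_info takes no time and is no camera call.
- order.hand_in(): hands the job in; it is judged then, once.
The state is a dict: "time": time; "joint_pos": joint angles; "joint_vel": joint speeds; "joint_torque": joint torques, N m; "tool_pos": TCP position; "orientation": TCP orientation; "ft_force": force on the tool from outside, world axes, zero at the start; "moment": the same for the moment, N m; "gripper_width": finger opening in m; "grip_force": force on a finger pad.
Only numpy, scipy, OpenCV 4.12 (cv2) and the standard library are available. Lean on these libraries where they do the work, as an engineer would, in place of code of your own. Each camera call takes 0.05 s, during which the arm holds its last target. There are 200 camera calls.

### The job

Feed the brass round into the drilling jig by pressing and pushing only, picking nothing up: press the padded long end of the lever down to raise the heavy flap, hold it down until the round has rolled out into the V-shaped trough, then ease the lever back up so that the flap comes down gently instead of dropping. Then push the round along the trough until its end is right up against the stop plate beneath the drill bush, and leave it lying there. Do not touch the flap itself, and leave the pliers, the calliper and the jar where they are.

Things in the scene. Friction and masses are not known exactly. Their poses are not given: they have to be found in the camera images.
- magazine: Fixed unit: aluminium base plate 197 x 292 x 10 mm, green chute, V trough, fork. Origin on the worktop under the flap's lip, mid-chute. The chute (76 mm wide inside) falls 9 degrees towards -y; its floor is 45 mm high at y = 0 and 33 mm at its lower end, y = -75 mm; its 17 mm side walls end at y = -50. The lever lies along y at x = -60 mm. The shut flap spans y -16 to +95 mm, up to 115 mm high.
- trough (a point): Point on the V trough's bottom line straight below the chute's outlet: at x = 0, y = -90 mm, z = 18 mm of the magazine. The trough runs along the magazine's x from -75 to +115 mm; its sides rise at 45 degrees, the chute's side to 33 mm above the worktop, the far one to 47 mm. A round lying in it has its axis 36 mm and its top 49 mm above the worktop, so the upper half of its end can be pushed.
- lever (a joint): Steel lever in the fork, in rad: 0 at rest (long end 0.28 rad above level), growing as the padded end is pressed down, stop at 0.42. Short arm 46 mm, towards magazine -y, under an ear of the flap; pad 165 mm from the pivot, towards +y. It takes about 2 to 5 N at the pad. Nothing latches it: let go, the flap's weight throws it back up; let up over a second or more, the flap lands softly.
- lever_pad (a point): Centre of the top face of the black ribbed rubber pad (42 x 44 mm) on the lever's long end: about 155 mm above the worktop at rest, 86 mm with the lever right down. It moves on an arc about the pivot.
- lever_pivot (a point): Axis of the lever, 94 mm above the worktop, at x = -60 mm, y = +86 mm of the magazine; the axis is parallel to the magazine's x.
- flap_hinge (a joint): Steel flap with a yellow weight bar on it (72 mm wide, 1.6 kg), in rad: 0 shut, growing as it rises. Hinged at its magazine +y edge; the turned-down lip at its -y edge holds the round back. The round is free from about 0.2 rad (lever at about 0.25); with the lever right down the flap stands at about 0.35.
- flap: The moving steel plate of the flap, with lip, weight bar and ear; origin on its hinge axis, about 100 mm above the worktop. Not to be touched.
- blank: Solid brass round, 26 mm diameter, 70 mm long, about 0.32 kg (varies). Origin at its middle, x along its length. At first it lies across the chute behind the lip, under the flap, 60 mm above the worktop; let out, it rolls into the trough within about a second. It slides easily along the trough, with 1 to 2 N.
- jig_head: Aluminium drill jig head fixed over the trough's +x part. Stop plate 64 mm wide, 56 mm high, its face at x = 0 looking to -x; on its top a bridge reaching 26 mm to -x with a brass drill bush, 72 mm above the worktop. Origin in the stop face over the trough's centre line, 10 mm above the worktop; x along the trough. A round right against the stop has its middle at x = -35, z = +26 mm.
- pliers: Red pliers lying flat on the worktop, 52 x 169 x 16 mm, origin under the middle. To be left alone.
- calliper: Digital calliper lying flat on the worktop, 72 x 219 x 17 mm, origin under the middle. To be left alone.
- screw_jar: Clear jar of screws with a green lid, 54 mm wide, 62 mm high, origin under the middle. To be left alone.

How it is judged:
On the way, in this order (a step that is already met when the one before it is completed fails the run):
1. the round has rolled into the trough while the lever is held down and the flap is up (y of blank in the frame of magazine below -0.084 m and z of blank in the frame of magazine below 0.042 m and value of joint lever above 0.2 rad and value of joint flap_hinge above 0.15 rad), for 0.2 s.
2. the flap is let down shut, with the round in the trough (value of joint flap_hinge below 0.03 rad and value of joint lever below 0.05 rad and y of blank in the frame of magazine below -0.084 m), for 0.2 s.
At the end, for the whole second after the job is handed in: The round lies at rest in the V trough (axis within 4 mm of its seat and 0.06 rad of the trough), its end within 2.5 mm of the stop plate, and the flap is shut and the lever back up (x of blank in the frame of jig_head above -0.0375 m and y of blank in the frame of jig_head between -0.004 and 0.004 m and z of blank in the frame of jig_head below 0.03 m and angle between the x axis of blank and the x axis of jig_head, either way round below 0.06 rad and linear speed of blank below 0.01 m/s and value of joint flap_hinge below 0.03 rad and value of joint lever below 0.05 rad); the robot touches nothing.
It fails at once if the flap drops: it falls faster than 1.5 rad/s on its way shut (velocity of joint flap_hinge below -1.5 rad/s and value of joint flap_hinge below 0.25 rad).
It fails at once if the flap is touched instead of the lever (over 2 N) (contact force between any of the fingers, the arm and flap above 2 N).
It fails at once if the round is lifted or carried (height (world z) of blank above 0.085 m or (y of blank in the frame of magazine below -0.08 m and z of blank in the frame of magazine above 0.055 m)).
It fails at once if the pliers, the calliper or the jar are moved over 20 mm (distance of any of pliers, calliper, screw_jar from where it was at the start of the episode above 0.02 m).
It also fails if it takes over 58 s, if anything falls off the work surface, if the arm or the gripper's body presses on something with over 40 N, if the wrist force passes 120 N, or if a joint passes its speed limit or range.

## Working session

There is one attempt and no reset: what is moved stays moved. The work goes in short steps, Python scripts to look and compute and a tool call to move; the robot and the scene stay as the last step left them, time stands still between calls to the robot, and variables do not carry over. Pictures are saved under pics/ and viewed, at most 10 in all, crops included, and the job is handed in when it is done.

Besides the shell and the picture viewer there is one more tool, called after ">>>" as name(argument=value, ...), one argument or row to a line, values as JSON. move_arm: Moves the arm, as the interface text tells. Shifts and turns lie within -1 to 1; 1 stands for 0.06 m of shift or 0.15 rad of turn. Its arguments: {"type":"object","properties":{"increments":{"type":"string"},"grip_force":{"type":"number"}},"required":["increments"]}

```bash
mkdir -p pics; python3 - <<'E'
from station import env, imaging
import cv2, numpy as np
np.set_printoptions(precision=4,suppress=True)
for n in("top","side"):
    cv2.imwrite(f"pics/{n}0.png",imaging.grab_frame(n)[:,:,::-1]); c=imaging.camera_info(n)
    print({k:v for k,v in c.items() if k!="world_from_camera"}); print(np.array(c["world_from_camera"]))
s=env.read_state();print(s)
E
```

```text
{'fx': 563.9991915396532, 'fy': 563.9991915396532, 'cx': 324.3893711882911, 'cy': 244.70852178810307, 'k1': 0.029674241351921128}
[[-0.0082 -0.9871  0.1601  0.3122]
 [-0.9998  0.0108  0.0154  0.0594]
 [-0.0169 -0.1599 -0.987   1.3008]
 [ 0.      0.      0.      1.    ]]
{'fx': 501.83272099138213, 'fy': 501.83272099138213, 'cx': 323.3128918079036, 'cy': 247.91899830553768, 'k1': -0.04001936977735455}
[[ 0.8907  0.308  -0.3343  0.8902]
 [ 0.4544 -0.6222  0.6375 -0.6565]
 [-0.0117 -0.7197 -0.6942  0.9194]
 [ 0.      0.      0.      1.    ]]
{'time': 0.1, 'joint_pos': array([ 1.2161,  0.4694, -0.0486,  1.5336,  0.0241,  1.141 , -0.0823]), 'joint_vel': array([ 0.0002, -0.0047, -0.0007, -0.0023, -0.0001, -0.0009, -0.0007]), 'joint_torque': array([  0.0014, -51.1513,  -0.0466, -23.8391,   0.0108,   0.0043,
         0.    ]), 'tool_pos': array([ 0.2159, -0.6391,  0.303 ]), 'orientation': array([-0.0009,  0.9868,  0.1622, -0.0002]), 'ft_force': array([-0.0161,  0.4351, -0.8345]), 'moment': array([ 0.0052,  0.0078, -0.0109]), 'grip_force': 0.0, 'gripper_width': 0.08562856082795443}
```

View pics/top0.png

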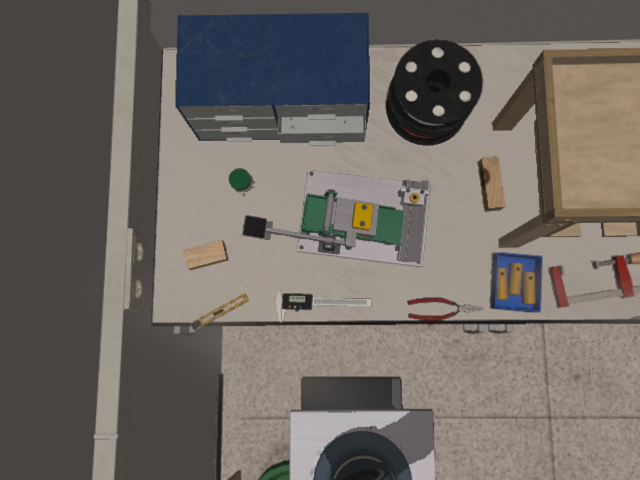

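View pics/side0.png

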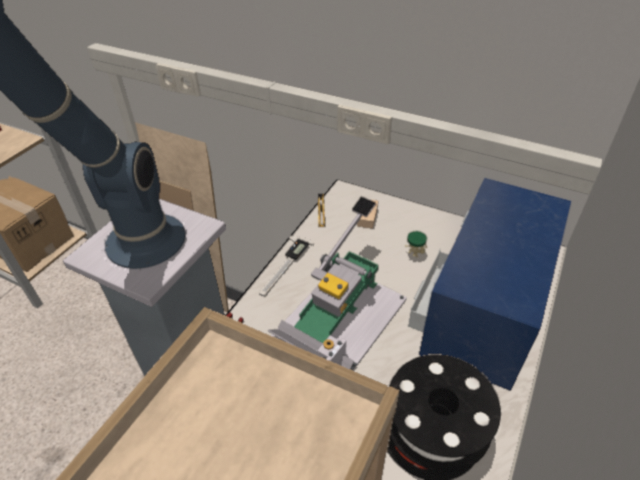

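The top view shows the magazine at px (300-430, 172-265), with the pad at (256,227), the lever running to about (345,240), and the jig bush at (414,197). Magazine x points up in the image and y points left. The calliper and pliers lie in front, the jar is at (240,180), and there is a tall crate at the right.

```bash
cat > h.py <<'E'
from station import imaging
import cv2, numpy as np
np.set_printoptions(precision=4,suppress=True)
def ray(n,uv):
    c=imaging.camera_info(n);K=np.array([[c['fx'],0,c['cx']],[0,c['fy'],c['cy']],[0,0,1]])
    p=cv2.undistortPoints(np.array([[uv]],float),K,np.array([c['k1'],0,0,0,0]))[0,0]
    T=np.array(c['world_from_camera']);return T[:3,3],T[:3,:3]@np.r_[p,1]
def onz(n,uv,z):
    o,d=ray(n,uv);return o+d*(z-o[2])/d[2]
def two(a,b):
    (o,d),(p,e)=ray("top",a),ray("side",b)
    s=np.linalg.lstsq(np.c_[d,-e],p-o,rcond=None)[0];x,y=o+s[0]*d,p+s[1]*e
    return (x+y)/2,np.linalg.norm(x-y)
E
python3 - <<'E'
from h import *
im=cv2.imread("pics/top0.png")
print("plate",[onz("top",p,.01)[:2] for p in((304,172),(430,181),(426,265),(299,250))])
def cen(m,r):
    x0,y0,x1,y1=r;q=np.zeros_like(m);q[y0:y1,x0:x1]=m[y0:y1,x0:x1]
    M=cv2.moments(q,True);return (M['m10']/M['m00'],M['m01']/M['m00']),M['m00']
dark=(im.max(2)<50).astype(np.uint8)
p,a=cen(dark,(235,208,272,245));print("pad",p,a,onz("top",p,.155))
s=cv2.imread("pics/side0.png");q,b=cen((s.max(2)<50).astype(np.uint8),(345,190,380,220));print(q,b,two(p,q))
print("bush",onz("top",(415,198),.072))
print("crate",two((537,60),(395,385)),two((545,212),(213,320)), [onz("top",(505,240),z)[:2] for z in(0,.2)])
cv2.imwrite("pics/crop.png",cv2.resize(im[150:290,220:450],None,fx=3.4,fy=3.4,interpolation=cv2.INTER_CUBIC))
E
```

```text
plate [array([0.6965, 0.1264]), array([ 0.6706, -0.1701]), array([ 0.4718, -0.1534]), array([0.5098, 0.1384])]
pad (254.34725848563968, 226.60574412532637) 383.0 [0.5376 0.2221 0.155 ]
(363.1875, 205.91666666666666) 192.0 (array([0.5391, 0.2231, 0.1497]), np.float64(0.0008855000096154226))
bush [ 0.6148 -0.1243  0.072 ]
crate (array([ 0.8069, -0.3107,  0.3342]), np.float64(0.008418153814774891)) (array([ 0.5241, -0.3163,  0.3177]), np.float64(0.004688236983542889)) [array([ 0.5297, -0.3395]), array([ 0.4962, -0.2782])]
```

View pics/crop.png

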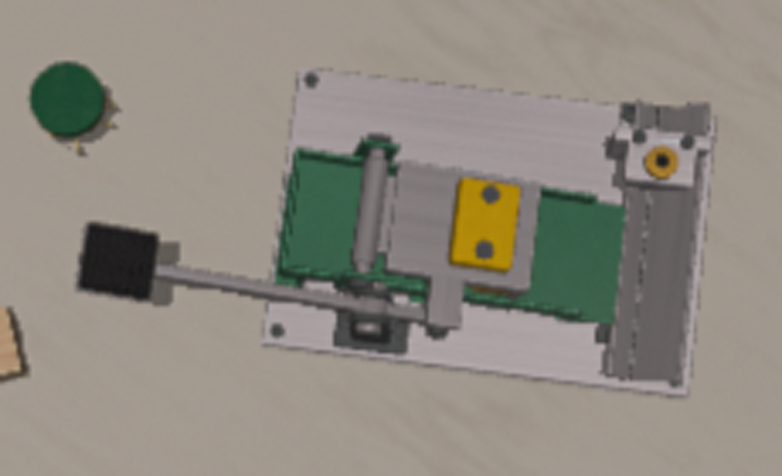

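The crop shows sharp plate corners at crop px (300,70), (713,105), (687,396) and (263,345). The bush is at (661,161), and the dashed bottom line of the trough runs from about (649,190) to (630,375).

```bash
cat >> h.py <<'E'
def crop(u,v): return 220+(u+.5)/3.4-.5,150+(v+.5)/3.4-.5
E
python3 - <<'E'
from h import *
C=[onz("top",crop(*p),.01)[:2] for p in((300,70),(713,105),(687,396),(263,345))]
print(C)
ang=lambda d:np.degrees(np.arctan2(d[1],d[0]))
print("yaw edges",ang(C[0]-C[1])-90,ang(C[3]-C[2])-90,ang(C[0]-C[3]),ang(C[1]-C[2]))
a,b=[onz("top",crop(*p),.018)[:2] for p in((649,190),(630,375))];print("trough",a,b,ang(a-b))
pad=np.array([.5383,.2226]);bush=onz("top",crop(661,161),.074)[:2]
pt=crop(374,318); print("bush",bush)
for y in(-.07,-.085,-.1):
    R=np.array([[np.cos(y),-np.sin(y)],[np.sin(y),np.cos(y)]])
    o=pad-R@[-.06,.240]
    print(y,"org",o,"bush",R.T@(bush-o),"trough",R.T@(a-o),R.T@(b-o),"corners",[R.T@(c-o) for c in C])
E
```

```text
[array([0.7007, 0.1171]), array([ 0.6717, -0.1686]), array([ 0.4693, -0.1435]), array([0.5072, 0.1431])]
yaw edges -5.796208666264448 -7.529962059064644 -7.627880112374406 -7.054668995515025
trough [ 0.6103 -0.1215] [ 0.483  -0.1046] -7.542325561665346
bush [ 0.6166 -0.122 ]
-0.07 org [ 0.5814 -0.021 ] bush [ 0.0422 -0.0983] trough [ 0.0358 -0.0982] [-0.0923 -0.0903] corners [array([0.1094, 0.1462]), array([ 0.1005, -0.1409]), array([-0.1032, -0.1301]), array([-0.0854,  0.1585])]
-0.085 org [ 0.5777 -0.0216] bush [ 0.0473 -0.0967] trough [ 0.0409 -0.0967] [-0.0874 -0.0907] corners [array([0.1108, 0.1487]), array([ 0.1062, -0.1384]), array([-0.0976, -0.1307]), array([-0.0842,  0.1581])]
-0.1 org [ 0.574  -0.0222] bush [ 0.0523 -0.0951] trough [ 0.046  -0.0952] [-0.0824 -0.0911] corners [array([0.1122, 0.1513]), array([ 0.1118, -0.1359]), array([-0.0921, -0.1312]), array([-0.083 ,  0.1578])]
```

>>> move_arm(
  increments="0.28 0.8 0 0 0 0.44 1;0.28 0.8 0 0 0 0.44 1;0.28 0.8 0 0 0 0.44 1;0.28 0.8 0 0 0 0.44 1;0.28 0.8 0 0 0 0.44 1;0.333 0.833 0 0 0 0.44 1;0.333 0.833 0 0 0 0.44 1;0.333 0.833 0 0 0 0.44 1;0.333 0.833 0 0 0 0.44 1;0.333 0.833 0 0 0 0.44 1;0.333 0.833 0 0 0 0.44 1;0.328 0.896 0 0 0 0.44 1;0.328 0.896 0 0 0 0.44 1;0.328 0.896 0 0 0 0.44 1;0.328 0.896 0 0 0 0.44 1;0.328 0.896 0 0 0 0.44 1;0.328 0.896 0 0 0 0.44 1;0 0 0 0 0 0 1;0 0 0 0 0 0 1",
)

```text
time: 2.48
tool_pos: [0.5378, 0.2223, 0.3032]
orientation: [0.0, 0.749, 0.662, -0.001]
ft_force: [-0.1, -1.7, -0.3]
gripper_width: -0.0004
grip_force: 0.0
```

>>> move_arm(
  increments="0 0 -0.5 0 0 0 1;0 0 -0.5 0 0 0 1;0 0 -0.1 0 0 0 1;0 0 0 0 0 0 1;0 0 0 0 0 0 1",
)

```text
time: 3.1
tool_pos: [0.5386, 0.2229, 0.2393]
orientation: [0.0, 0.749, 0.662, 0.001]
ft_force: [-0.0, 0.9, 0.4]
gripper_width: -0.0004
grip_force: 0.0
```

```bash
python3 - <<'E'
from h import *
a=imaging.grab_frame("top")[:,:,::-1];b=imaging.grab_frame("side")[:,:,::-1]
A=cv2.resize(a[150:290,220:450],(800,487));B=cv2.resize(b[170:370,240:440],(480,480))
cv2.imwrite("pics/p1.png",cv2.resize(np.hstack([A[:480],B]),(800,300)))
E
```

```text
(no output)
```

View pics/p1.png

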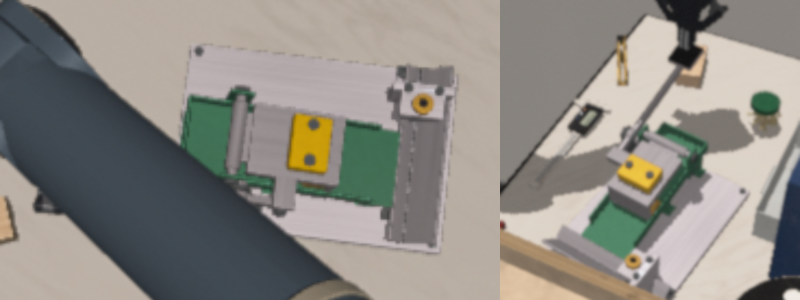

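The fingertips stand over the pad's centre (composite px 685,52), so I'm pressing down and holding.

>>> move_arm(
  increments="0 0.017 -0.103 0 0 0 1;0 0.017 -0.103 0 0 0 1;0 0.017 -0.103 0 0 0 1;0 0.017 -0.103 0 0 0 1;0 0.017 -0.103 0 0 0 1;0 0.017 -0.103 0 0 0 1;0 0.017 -0.103 0 0 0 1;0 0.017 -0.103 0 0 0 1;0 0.017 -0.103 0 0 0 1;0 0.017 -0.103 0 0 0 1;0 0.017 -0.103 0 0 0 1;0 0.017 -0.103 0 0 0 1;0 0 0 0 0 0 1;0 0 0 0 0 0 1;0 0 0 0 0 0 1;0 0 0 0 0 0 1;0 0 0 0 0 0 1;0 0 0 0 0 0 1;0 0 0 0 0 0 1;0 0 0 0 0 0 1",
)

```text
time: 5.7
tool_pos: [0.5377, 0.2352, 0.1636]
orientation: [-0.0, 0.749, 0.662, -0.0]
ft_force: [-0.8, -2.4, 3.6]
gripper_width: -0.0
grip_force: 1.8
```

```bash
python3 - <<'E'
from h import *
a=imaging.grab_frame("top")[:,:,::-1];b=imaging.grab_frame("side")[:,:,::-1]
A=cv2.resize(a[150:290,220:450],(800,487));B=cv2.resize(b[170:370,240:440],(480,480))
cv2.imwrite("pics/p2.png",cv2.resize(np.hstack([A[:480],B]),(800,300)))
E
```

```text
(no output)
```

View pics/p2.png

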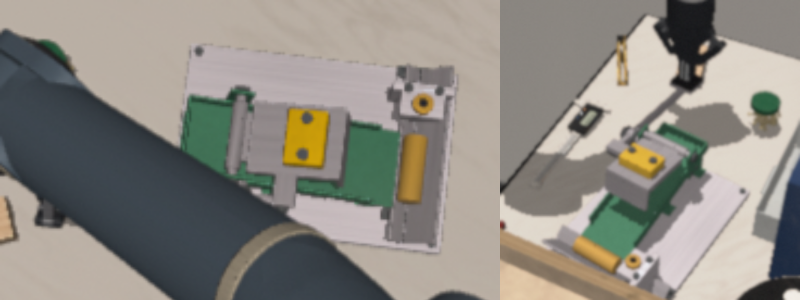

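The round lies in the trough at composite px (412,168), with the flap up. Now I'm easing the lever up over 2.5 s.

>>> move_arm(
  increments="0 -0.01 0.058 0 0 0 1;0 -0.01 0.058 0 0 0 1;0 -0.01 0.058 0 0 0 1;0 -0.01 0.058 0 0 0 1;0 -0.01 0.058 0 0 0 1;0 -0.01 0.058 0 0 0 1;0 -0.01 0.058 0 0 0 1;0 -0.01 0.058 0 0 0 1;0 -0.01 0.058 0 0 0 1;0 -0.01 0.058 0 0 0 1;0 -0.01 0.058 0 0 0 1;0 -0.01 0.058 0 0 0 1;0 -0.01 0.058 0 0 0 1;0 -0.01 0.058 0 0 0 1;0 -0.01 0.058 0 0 0 1;0 -0.01 0.058 0 0 0 1;0 -0.01 0.058 0 0 0 1;0 -0.01 0.058 0 0 0 1;0 -0.01 0.058 0 0 0 1;0 -0.01 0.058 0 0 0 1",
)

```text
time: 8.3
tool_pos: [0.5381, 0.2238, 0.2336]
orientation: [-0.0, 0.749, 0.662, 0.001]
ft_force: [-0.4, -0.4, 0.2]
gripper_width: -0.0001
grip_force: 0.0
```

>>> move_arm(
  increments="0 0 0.1 0 0 0 1;0 0 0.1 0 0 0 1;0 0 0.3 0 0 0 1;0 0 0.5 0 0 0 1;0 0 0.5 0 0 0 1;0 0 0 0 0 0 1",
)

```text
time: 9.05
tool_pos: [0.5389, 0.2243, 0.327]
orientation: [0.001, 0.749, 0.662, 0.003]
ft_force: [-0.6, 0.5, -1.2]
gripper_width: 0.0002
grip_force: 0.0
```

```bash
python3 - <<'E'
from h import *
a=imaging.grab_frame("top")[:,:,::-1];b=imaging.grab_frame("side")[:,:,::-1]
hsv=cv2.cvtColor(np.ascontiguousarray(a),cv2.COLOR_BGR2HSV)
m=cv2.inRange(hsv,(10,120,60),(28,255,255));m[:, :330]=0;m[:150]=0;m[285:]=0;m[:,440:]=0
for c in cv2.findContours(m,cv2.RETR_EXTERNAL,cv2.CHAIN_APPROX_NONE)[0]:
    if cv2.contourArea(c)>30:
        r=cv2.minAreaRect(c);q=cv2.boxPoints(r);print(r,[onz("top",p,.042)[:2] for p in q],onz("top",r[0],.042))
A=cv2.resize(a[150:290,220:450],(800,487));B=cv2.resize(b[170:370,240:440],(480,480))
cv2.imwrite("pics/p3.png",cv2.resize(np.hstack([A[:480],B]),(800,300)))
E
```

```text
((409.2134094238281, 227.07928466796875), (10.601428031921387, 30.81039810180664), 6.34019136428833) [array([ 0.5211, -0.0968]), array([ 0.5916, -0.1066]), array([ 0.5886, -0.1304]), array([ 0.5182, -0.1204])] [ 0.5547 -0.1135  0.042 ]
((362.1076965332031, 215.6384735107422), (18.729244232177734, 26.047290802001953), 7.125016689300537) [array([0.5555, 0.0178]), array([0.6156, 0.0095]), array([ 0.6096, -0.0328]), array([ 0.5497, -0.0242])] [ 0.5825 -0.0075  0.042 ]
((414.25006103515625, 197.25001525878906), (7.77817440032959, 8.485280990600586), 45.0) [array([ 0.6235, -0.1141]), array([ 0.6374, -0.1282]), array([ 0.6244, -0.1403]), array([ 0.6105, -0.1262])] [ 0.6239 -0.1272  0.042 ]
```

View pics/p3.png

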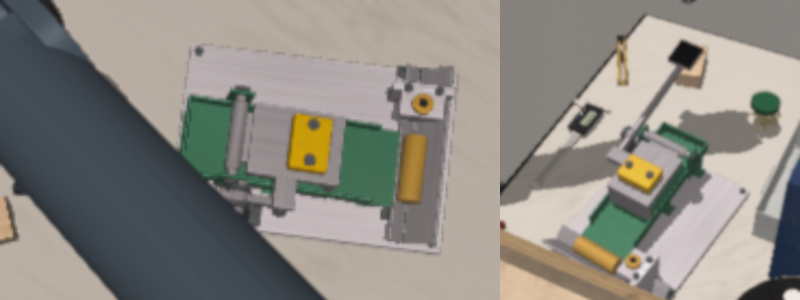

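The flap is shut and the lever is up; the round's middle is at about (0.555, -0.114). Next I go behind its near end.

>>> move_arm(
  increments="-0.14 -0.784 0 0 0 0 1;-0.14 -0.784 0 0 0 0 1;-0.14 -0.784 0 0 0 0 1;-0.14 -0.784 0 0 0 0 1;-0.14 -0.784 0 0 0 0 1;-0.14 -0.784 0 0 0 0 1;-0.14 -0.784 0 0 0 0 1;0 0 0 0 0 0 1;0 0 0 0 0 0 1;0 0 -0.64 0 0 0 1;0 0 -0.64 0 0 0 1;0 0 -0.64 0 0 0 1;0 0 -0.64 0 0 0 1;0 0 -0.3 0 0 0 1;0 0 0 0 0 0 1;0 0 0 0 0 0 1",
)

```text
time: 11.15
tool_pos: [0.4803, -0.1057, 0.153]
orientation: [0.001, 0.749, 0.663, 0.001]
ft_force: [-0.4, 0.3, -0.3]
gripper_width: -0.0002
grip_force: 0.0
```

```bash
python3 - <<'E'
from h import *
a=imaging.grab_frame("top")[:,:,::-1];b=imaging.grab_frame("side")[:,:,::-1]
A=cv2.resize(a[150:290,300:450],(510,480));B=cv2.resize(b[230:370,270:410],(480,480))
cv2.imwrite("pics/p4.png",cv2.resize(np.hstack([A,B]),(800,388)))
E
```

```text
(no output)
```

View pics/p4.png

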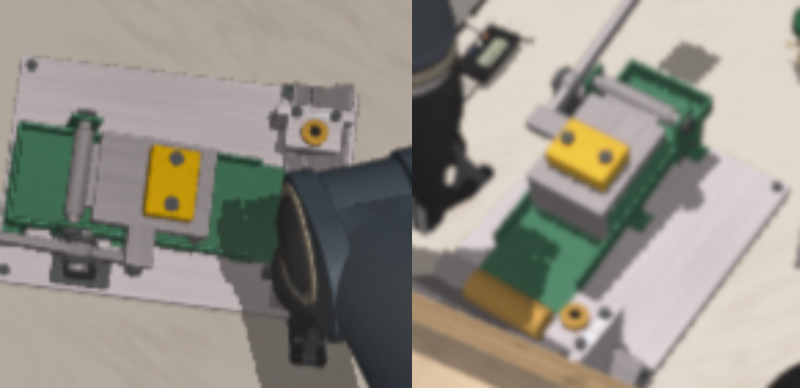

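The gripper is behind the round's near end and clear of the flap; the crate edge hides the fingertips in the side view. I'm lowering to tip height 0.040.

>>> move_arm(
  increments="0 0 -0.2 0 0 0 1;0 0 -0.2 0 0 0 1;0 0 -0.2 0 0 0 1;0 0 -0.067 0 0 0 1;0 0 0 0 0 0 1;0 0 0 0 0 0 1",
)

```text
time: 12.0
tool_pos: [0.4795, -0.1061, 0.1119]
orientation: [0.0, 0.749, 0.662, 0.0]
ft_force: [-0.5, 0.3, 0.8]
gripper_width: 0.0002
grip_force: 0.0
```

>>> move_arm(
  increments="0.07 -0.0086 0 0 0 0 1;0.07 -0.0086 0 0 0 0 1;0.07 -0.0086 0 0 0 0 1;0.07 -0.0086 0 0 0 0 1;0.07 -0.0086 0 0 0 0 1;0.07 -0.0086 0 0 0 0 1;0.07 -0.0086 0 0 0 0 1;0.07 -0.0086 0 0 0 0 1;0.07 -0.0086 0 0 0 0 1;0.07 -0.0086 0 0 0 0 1;0.07 -0.0086 0 0 0 0 1;0.07 -0.0086 0 0 0 0 1",
)

```text
time: 13.5
tool_pos: [0.5299, -0.1123, 0.1117]
orientation: [-0.0, 0.749, 0.662, -0.0]
ft_force: [-0.9, -0.7, -0.2]
gripper_width: -0.0002
grip_force: 0.5
```

```bash
python3 - <<'E'
from h import *
b=imaging.grab_frame("side")[:,:,::-1]
cv2.imwrite("pics/p5.png",cv2.resize(b[270:370,280:400],(720,600)))
E
```

```text
(no output)
```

View pics/p5.png

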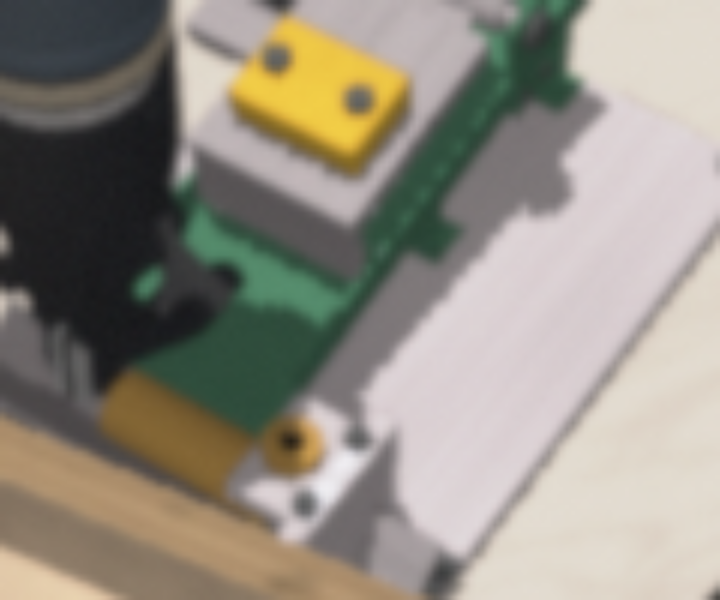

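The fingertips are on the near end at (110,390), and the far end is just under the bridge at (240,470). I'll go on pushing, slower.

>>> move_arm(
  increments="0.05 -0.006 0 0 0 0 1;0.05 -0.006 0 0 0 0 1;0.05 -0.006 0 0 0 0 1;0.05 -0.006 0 0 0 0 1;0.025 -0.003 0 0 0 0 1;0.025 -0.003 0 0 0 0 1",
)

```text
time: 14.3
tool_pos: [0.5447, -0.1141, 0.1117]
orientation: [-0.0, 0.749, 0.662, -0.0]
ft_force: [-1.7, 0.4, 0.2]
gripper_width: 0.0004
grip_force: 0.7
```

>>> move_arm(
  increments="0.025 -0.003 0 0 0 0 1;0.025 -0.003 0 0 0 0 1;0.025 -0.003 0 0 0 0 1",
)

```text
time: 14.68
tool_pos: [0.5486, -0.1146, 0.1116]
orientation: [-0.001, 0.749, 0.662, -0.001]
ft_force: [-4.6, 0.0, 2.7]
gripper_width: -0.0003
grip_force: 2.5
```

>>> move_arm(
  increments="0.025 -0.003 0 0 0 0 1;0.025 -0.003 0 0 0 0 1;0.025 -0.003 0 0 0 0 1",
)

```text
time: 15.05
tool_pos: [0.5496, -0.1147, 0.1113]
orientation: [-0.003, 0.749, 0.662, -0.004]
ft_force: [-14.7, 1.9, 11.8]
gripper_width: -0.0003
grip_force: 8.9
```

The force climbs while the tool stands still, and the position matches the expected stop (about 0.63). I'm backing off and then rising.

>>> move_arm(
  increments="-0.1 0.012 0 0 0 0 1;-0.2 0.024 0 0 0 0 1;-0.3 0.036 0 0 0 0 1;0 0 0.5 0 0 0 1;0 0 0.8 0 0 0 1;0 0 0.8 0 0 0 1;-0.5 0.5 0.8 0 0 0 1;-0.5 0.9 0 0 0 0 1;-0.2 0.9 0 0 0 0 1;0 0.9 0 0 0 0 1;0 0.9 0 0 0 0 1;0 0.9 0 0 0 0 1;0 0 0 0 0 0 1;0 0 0 0 0 0 1",
)

```text
time: 16.8
tool_pos: [0.4463, 0.188, 0.2844]
orientation: [0.0, 0.749, 0.662, -0.0]
ft_force: [0.1, -0.7, -0.1]
gripper_width: -0.0002
grip_force: 0.0
```

```bash
python3 - <<'E'
from h import *
a=imaging.grab_frame("top")[:,:,::-1];b=imaging.grab_frame("side")[:,:,::-1]
A=cv2.resize(a[160:280,330:450],(480,480),interpolation=2);B=cv2.resize(b[230:370,270:410],(480,480))
cv2.imwrite("pics/p6.png",cv2.resize(np.hstack([A,B]),(800,400)))
E
```

```text
(no output)
```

View pics/p6.png

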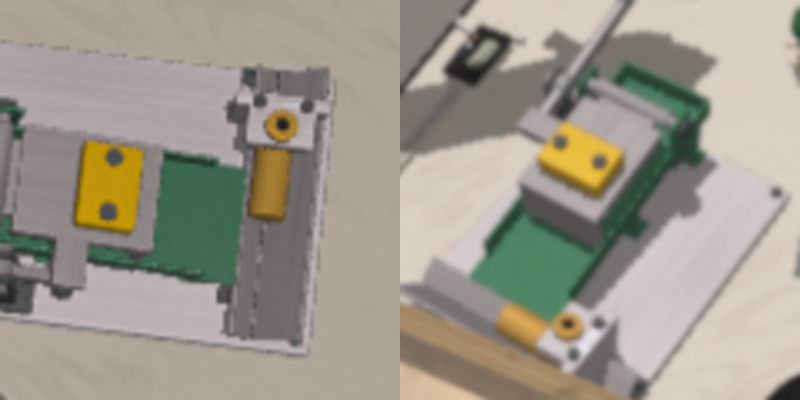

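The round lies straight in the trough. Its near end is at (268,217) and its far end is under the bush against the stop. The flap is shut and the arm is clear.

```bash
python3 -c "
from station import order
print(order.hand_in())"
```

```text
the job is handed in; nothing more can be done
None
```

The job is handed in: the round is pushed up against the stop plate under the drill bush (the push force rose to about 15 N there), the flap came down gently and is shut, the lever is back up, and the arm is clear; the hand-in gave no verdict.

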